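# Log the reagent in use on the result counter

## Robot

A 6-joint arm with a two-finger parallel gripper is mounted at the origin on the work surface. World frame = base frame: x ahead of the robot, y to its left, z up, the work surface at z = 0. Lengths are in mm, angles in rad, forces in N, time in s.
With the tool pointing down it reaches from about 275 to 1000 mm from the base axis. Payload 8.4 kg.
Tool frame: the origin (TCP) lies midway between the tips of the shut fingers; the grasp point (between the pads) lies 19 mm behind it; z points along the fingers, y is the line along which they close (so a half turn about z gives the same grasp; the last joint's range is limited). The gripper opens to 85 mm and grips with 20 to 120 N. Pads are 22 mm wide; open, the fingers measure 114 mm over their backs; the gripper's body (76 mm by 85 mm) begins 54 mm behind the grasp point. The pads swing forward as they close: fully open they stand 13 mm farther back than shut.
Start: joints at [-0.002, 0.353, 1.633, -0, 1.155, -0.002], TCP at [625.002, -0, 231.281] pointing down, gripper open.
Joint ranges: [-2.63, 2.63], [-0.92, 2.1], [0.06, 2.66], [-1.3, 4.44], [0, 2.69], [-3.02, 3.02]. Speed limits (rad/s): [2.22, 2.22, 2.79, 3.14, 3.14, 3.14].

## Interface

Orientations are given as [roll, pitch, yaw] about the fixed x, y, z axes, in that order (R = Rz(yaw) Ry(pitch) Rx(roll)).
In Python, from rig import telemetry, optics, r gives the robot as it stands.
- The arm moves only by the tool play_rows, never from a script. Its arguments are lists of equal length, an entry for each row: "dp": the shift along the tool's x, y, z in units of 40 mm (1.0 is 40 mm), a list of three; "rot": the turn, a rotation vector about the tool's x, y, z in units of 6 degrees (1.0 is 6 degrees), a list of three. In form: {"dp": [[tx, ty, tz], ...], "rot": [[ax, ay, az], ...]}. A call has 1 to 5 rows; each row is the pose to reach, as a shift and turn from the pose commanded when the call began, along the tool's axes at that moment; what a row does not reach only later rows make up. A row lasts 1/12 s, in which the tool goes at most 41.7 mm and 7.16 degrees, less where a joint would pass 70% of its speed; a pose out of reach is approached as far as the arm can. A call with a gripper value outside its range is refused whole. "fingers" is the opening, from 0 (shut) to 1 (fully open), set as the call begins (left out, the last holds). The fingers move at their own pace and stop on an object; "grip_force" is the grip in N (left out, the last holds). Time passes only in rows, so rows that repeat a pose let the fingers close. It gives the time, the measured TCP pose, the force, the opening and the grip force at its end, in the units of the state.
- telemetry.sense(): the state, without advancing time (a new reading comes with each control period).
- optics.grab_frame(name): name is "scene" or "side" or "wrist"; returns a dict with "color" (384x512x3 uint8, red, green, blue), "mtx" (3x3 intrinsics, pixels), "R" (3x3) and "t" (3): a world point X has camera coordinates R X + t; the wrist camera has in their place "mount" (4x4, takes a point from camera to tool coordinates, whose origin is the TCP and whose axes are the flange's). Camera axes: x right, y down, z forward; pixel columns grow to the right and rows downward; lengths in mm; the calibration is good to about 2 mm. A picture is of the moment at which its call begins: read the wrist's pose just before it. There is no depth.
- r.sign_off(): hands the job in; it is judged then, once.
The state is a dict: "clock": time; "qpos": joint angles; "qvel": joint speeds; "joint_efforts": joint torques, N m; "eef_pos": TCP position; "tcp_rot": TCP orientation; "contact_force": force on the tool from outside, world axes, zero at the start; "wrist_torque": the same for the moment, N m; "opening": opening from 0.0 (shut) to 1.0 (fully open); "grasp_force": force on a finger pad.
Only numpy, scipy, OpenCV 4.12 (cv2) and the standard library are available. Lean on these libraries where they do the work, as an engineer would, in place of code of your own. Each camera call takes 0.05 s, during which the arm holds its last target. There are 200 camera calls.

## Task

One dropper bottle stands on the black in-use place of the metal reagent stand: with the fingertips, gently press down the key on the counter that has the same colour as that bottle's cap and let it spring back up, then gently press the wide white store key and withdraw. Press no other colour key, and leave the bottles and everything else on the bench where they are.

Things in the scene. Friction and masses are not known exactly. Their poses are not given: they have to be found in the camera images.
- in_use_place (a point): centre of the in-use place: a black disc, 52 mm across, on the top face (12 mm above the table) of the metal reagent stand, a fixed flat plate 140 x 160 x 12 mm; one dropper bottle always stands on it, the other three stand on smaller white discs (40 mm) in a row, at least 58 mm away. The stand lies to the left (+y) of the counter
- red_bottle: loose white dropper bottle with a red cone-shaped cap, 32 mm across, 80 mm tall; origin at the centre of its underside, z up. Not to be disturbed
- blue_bottle: loose white dropper bottle with a blue cone-shaped cap, 32 mm across, 80 mm tall; origin at the centre of its underside, z up. Not to be disturbed
- green_bottle: loose white dropper bottle with a green cone-shaped cap, 32 mm across, 80 mm tall; origin at the centre of its underside, z up. Not to be disturbed
- yellow_bottle: loose white dropper bottle with a yellow cone-shaped cap, 32 mm across, 80 mm tall; origin at the centre of its underside, z up. Not to be disturbed
- console: the result counter: fixed white console 180 mm (x) by 250 mm (y), top face 35 mm above the table, turned up to 0.4 rad either way; origin at the centre of its underside, x towards the display edge (away from the robot), y along the row of colour keys. Four square colour keys in any order stand in a row at x = +13 mm, 54 mm apart from centre to centre; the wide white store key lies nearer to the robot at x = -57 mm, y = 0
- red_key_top (a point): centre of the top face of the red key, a square cap 32 x 32 mm whose top stands 14 mm above the console's top face (49 mm above the table); it moves down with the key
- red_key (a joint): how far the red key is pressed down: 0 up, 0.008 m at the bottom stop; spring, about 1.5 N to start moving, 6 N at the bottom; a press registers from 0.004 m (3.8 N) on, and the key springs back by itself when let go
- red_module: the fixed black frame (44 x 44 x 4 mm) that carries the red key; origin at the centre of its underside, on the console's top face
- blue_key_top (a point): centre of the top face of the blue key, a square cap 32 x 32 mm whose top stands 14 mm above the console's top face (49 mm above the table); it moves down with the key
- blue_key (a joint): how far the blue key is pressed down: 0 up, 0.008 m at the bottom stop; spring, about 1.5 N to start moving, 6 N at the bottom; a press registers from 0.004 m (3.8 N) on, and the key springs back by itself when let go
- blue_module: the fixed black frame (44 x 44 x 4 mm) that carries the blue key; origin at the centre of its underside, on the console's top face
- green_key_top (a point): centre of the top face of the green key, a square cap 32 x 32 mm whose top stands 14 mm above the console's top face (49 mm above the table); it moves down with the key
- green_key (a joint): how far the green key is pressed down: 0 up, 0.008 m at the bottom stop; spring, about 1.5 N to start moving, 6 N at the bottom; a press registers from 0.004 m (3.8 N) on, and the key springs back by itself when let go
- green_module: the fixed black frame (44 x 44 x 4 mm) that carries the green key; origin at the centre of its underside, on the console's top face
- yellow_key_top (a point): centre of the top face of the yellow key, a square cap 32 x 32 mm whose top stands 14 mm above the console's top face (49 mm above the table); it moves down with the key
- yellow_key (a joint): how far the yellow key is pressed down: 0 up, 0.008 m at the bottom stop; spring, about 1.5 N to start moving, 6 N at the bottom; a press registers from 0.004 m (3.8 N) on, and the key springs back by itself when let go
- yellow_module: the fixed black frame (44 x 44 x 4 mm) that carries the yellow key; origin at the centre of its underside, on the console's top face
- store_key_top (a point): centre of the top face of the white store key, a wide cap 30 mm (console x) by 60 mm (console y) whose top stands 14 mm above the console's top face (49 mm above the table); it moves down with the key
- store_key (a joint): how far the store key is pressed: same spring, travel and registering depth as the colour keys
- well_plate: loose white test plate 130 x 200 x 8 mm with red-spotted wells, lying beyond the counter; origin at the centre of its underside. Not to be disturbed
- spray_bottle: loose white bottle with a green label and a black cap, 44 mm across, 130 mm tall, on the right; origin at the centre of its underside. Not to be disturbed
- sharps_bin: loose round yellow waste bin, 132 mm across, 128 mm tall, on the right; origin at the centre of its underside. Not to be disturbed
Things that resemble listed ones, but are neither listed nor needed, are in the scene too. What is shaped like the part that bears in_use_place but turquoise is not meant.

How it is judged (in metres and radians):
On the way, in this order (a step that is already met when the one before it is completed fails the run):
1. the key of the in-use bottle's colour is pressed down by the fingers while the store key is up (value of joint store_key below 0.0015 m and ((horizontal distance between red_bottle and in_use_place below 0.025 m and value of joint red_key above 0.004 m and contact force between the fingers and red_module above 0.5 N) or (horizontal distance between blue_bottle and in_use_place below 0.025 m and value of joint blue_key above 0.004 m and contact force between the fingers and blue_module above 0.5 N) or (horizontal distance between green_bottle and in_use_place below 0.025 m and value of joint green_key above 0.004 m and contact force between the fingers and green_module above 0.5 N) or (horizontal distance between yellow_bottle and in_use_place below 0.025 m and value of joint yellow_key above 0.004 m and contact force between the fingers and yellow_module above 0.5 N))), for 0.05 s.
2. with every colour key up again, the store key is pressed down by the fingers (value of joint each of red_key, blue_key, green_key, yellow_key below 0.0015 m and value of joint store_key above 0.004 m and contact force between the fingers and console above 0.5 N), for 0.05 s.
At the end, for the whole second after the job is handed in: The matching key and then the store key have been pressed at least 4 mm down, all five keys are up again (within 1.5 mm), and every bottle, the test plate and the bin stand still within 10 mm of where they were, the dropper bottles upright (value of joint each of red_key, blue_key, green_key, yellow_key, store_key below 0.0015 m and horizontal distance between any of red_bottle, blue_bottle, green_bottle, yellow_bottle and in_use_place below 0.025 m and distance of each of red_bottle, blue_bottle, green_bottle, yellow_bottle, well_plate, spray_bottle, sharps_bin from where it was at the start of the episode below 0.01 m and angle between each of red_bottle, blue_bottle, green_bottle, yellow_bottle's own z axis and vertical below 0.1 rad and linear speed of each of red_bottle, blue_bottle, green_bottle, yellow_bottle below 0.02 m/s); the robot touches nothing.
It fails at once if a colour key that does not match the in-use bottle is pressed more than 3 mm down ((not (horizontal distance between red_bottle and in_use_place below 0.025 m) and value of joint red_key above 0.003 m) or (not (horizontal distance between blue_bottle and in_use_place below 0.025 m) and value of joint blue_key above 0.003 m) or (not (horizontal distance between green_bottle and in_use_place below 0.025 m) and value of joint green_key above 0.003 m) or (not (horizontal distance between yellow_bottle and in_use_place below 0.025 m) and value of joint yellow_key above 0.003 m)).
It fails at once if a key or the counter is struck or pressed with more than 30 N (contact force between anything else and red_module above 30 N or contact force between anything else and blue_module above 30 N or contact force between anything else and green_module above 30 N or contact force between anything else and yellow_module above 30 N or contact force between anything else and console above 30 N).
It fails at once if a bottle, the test plate or the bin is lifted, knocked or shifted by more than 10 mm (distance of any of red_bottle, blue_bottle, green_bottle, yellow_bottle, well_plate, spray_bottle, sharps_bin from where it was at the start of the episode above 0.01 m).
It also fails if it takes over 32 s, if anything falls off the work surface, if the arm or the gripper's body presses on something with over 40 N, if the wrist force passes 120 N, or if a joint passes its speed limit or range.

## Working session

There is one attempt and no reset: what is moved stays moved. The work goes in short steps, Python scripts to look and compute and a tool call to move; the robot and the scene stay as the last step left them, time stands still between calls to the robot, and variables do not carry over. Pictures are saved under pics/ and viewed, at most 10 in all, crops included, and the job is handed in when it is done.

Besides the shell and the picture viewer there is one more tool, called after ">>>" as name(argument=value, ...) on one line, values as JSON. play_rows: Moves the arm, as the interface text tells. Its arguments: {"type":"object","properties":{"dp":{"type":"array"},"rot":{"type":"array"},"fingers":{"type":"number"},"grip_force":{"type":"number"}},"required":["dp","rot"]}

```bash
mkdir -p pics
python3 - <<'E'
from rig import telemetry, optics, r
import cv2,pickle,numpy as np
s=telemetry.sense();print(s)
d={}
for n in("scene","side","wrist"):
    d[n]=optics.grab_frame(n)
    cv2.imwrite(f"pics/{n}0.png",d[n]["color"][:,:,::-1])
    print(n,{k:np.round(v,3).tolist() for k,v in d[n].items() if k!="color"})
pickle.dump((s,d),open("f0.pkl","wb"))
a=np.hstack([d["scene"]["color"],d["side"]["color"]])
E
```

```text
{'clock': 0.0, 'qpos': array([-2.42630117e-03,  3.53684979e-01,  1.63414304e+00, -1.74006707e-05,
        1.15522370e+00, -2.38110553e-03]), 'qvel': array([ 8.65130444e-04, -5.69897363e-04, -2.39776117e-04,  8.86636524e-05,
        1.27608500e-03,  1.31016175e-03]), 'joint_efforts': array([-2.03471049e-03, -6.05236173e+01, -3.42063046e+01, -2.62302356e-04,
        9.48130677e-03,  3.61521288e-06]), 'eef_pos': array([ 6.24508027e+02, -2.06987803e-02,  2.30534881e+02]), 'tcp_rot': array([-3.14013355e+00,  1.24351221e-05,  1.57075818e+00]), 'contact_force': array([-0.1973853 , -0.93191687,  0.64101073]), 'wrist_torque': array([-0.06696315, -0.02777129,  0.05529991]), 'grasp_force': 0.0, 'opening': 0.9971202947901703}
scene {'mtx': [[352.793, 0.0, 253.726], [0.0, 352.793, 187.536], [0.0, 0.0, 1.0]], 'R': [[-0.687, 0.727, -0.009], [0.604, 0.565, -0.562], [-0.404, -0.391, -0.827]], 't': [374.615, -388.066, 1453.374]}
side {'mtx': [[430.478, 0.0, 253.577], [0.0, 430.478, 194.099], [0.0, 0.0, 1.0]], 'R': [[-0.895, -0.446, -0.01], [-0.323, 0.665, -0.674], [0.307, -0.6, -0.739]], 't': [588.806, 195.685, 1269.243]}
wrist {'mtx': [[280.569, 0.0, 255.687], [0.0, 280.569, 192.957], [0.0, 0.0, 1.0]], 'mount': [[-0.0, -0.951, -0.31, 79.855], [1.0, 0.0, -0.001, -0.415], [0.001, -0.31, 0.951, -142.185], [0.0, 0.0, 0.0, 1.0]]}
```

View pics/scene0.png

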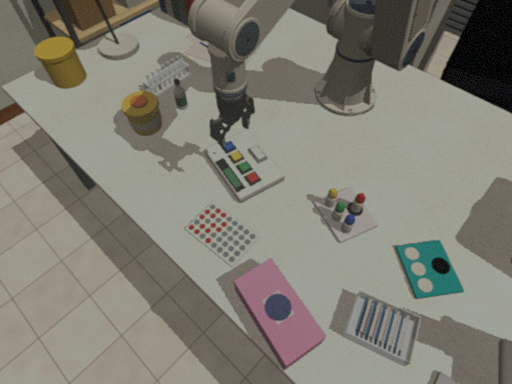

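View pics/side0.png

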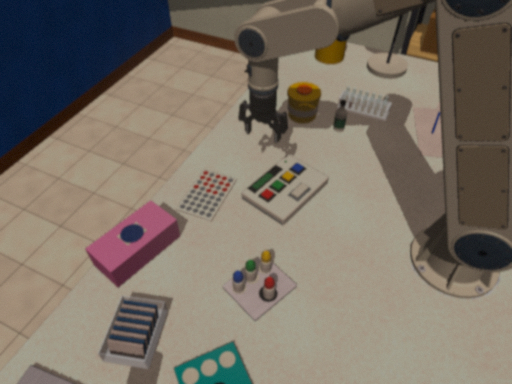

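Scene view: the metal stand is at (347,213) with four bottles, and the console is at (245,165). In the side view the red-capped bottle (269,290) appears to stand on the black disc. The turquoise plate (scene 430,268, side 215,365) is the decoy. I'll measure and confirm with an enlarged crop.

```bash
cat > h.py <<'E'
import numpy as np, cv2
HSV={"red":[(0,8),(172,180)],"yellow":[(18,32)],"green":[(42,85)],"blue":[(105,130)]}
def cam(f,s=None):
    if "R" in f: return f["R"],np.asarray(f["t"])
    from scipy.spatial.transform import Rotation as Ro
    T=np.eye(4);T[:3,:3]=Ro.from_euler("xyz",s["tcp_rot"]).as_matrix();T[:3,3]=s["eef_pos"]
    M=np.linalg.inv(T@f["mount"]);return M[:3,:3],M[:3,3]
def ray(f,uv,z,s=None):
    R,t=cam(f,s);c=-R.T@t;d=R.T@np.linalg.inv(f["mtx"])@[uv[0],uv[1],1]
    return c+d*(z-c[2])/d[2]
def blobs(f,col,amin=12,smin=110,vmin=50):
    h=cv2.cvtColor(f["color"],cv2.COLOR_RGB2HSV);m=0
    for a,b in HSV[col]: m=m|cv2.inRange(h,(a,smin,vmin),(b,255,255))
    n,_,st,ce=cv2.connectedComponentsWithStats(m)
    return [(np.round(ce[i],1).tolist(),int(st[i,4])) for i in range(1,n) if st[i,4]>=amin]
E
python3 - <<'E'
import pickle;from h import *
s,d=pickle.load(open("f0.pkl","rb"))
for n in d:
  for c in HSV:
    for uv,a in blobs(d[n],c):
      p=ray(d[n],uv,49,s); 
      if 250<p[0]<900 and abs(p[1])<400: print(n,c,uv,a,p[:2].round(1),"z75",ray(d[n],uv,80,s)[:2].round(1))
k=cv2.resize
a=k(d["scene"]["color"][180:245,310:385],(375,325),interpolation=cv2.INTER_CUBIC)
b=k(d["side"]["color"][240:325,215:305],(375,325),interpolation=cv2.INTER_CUBIC)
w=k(d["wrist"]["color"],(375,281))
e=k(d["side"]["color"][155:225,235:335],(375,281),interpolation=cv2.INTER_CUBIC)
cv2.imwrite("pics/crop1.png",np.vstack([np.hstack([a,b]),np.hstack([w,e])])[:600,:,::-1])
E
```

```text
scene red [252.3, 177.3] 84 [594.3  40.6] z75 [610.3  56.3]
scene red [360.2, 198.0] 60 [421.1 343.6] z75 [442.8 349.3]
scene red [217.6, 210.4] 13 [758.6  49.1] z75 [769.2  64.5]
scene red [206.8, 211.5] 13 [784.   27.7] z75 [793.8  43.8]
scene red [223.0, 214.5] 16 [757.3  71.8] z75 [767.9  86.4]
scene red [201.6, 216.4] 13 [806.6  28.9] z75 [815.5  45. ]
scene red [212.5, 215.5] 12 [781.7  50.9] z75 [791.5  66.2]
scene red [212.7, 224.8] 12 [803.1  74.9] z75 [812.2  89.4]
scene red [223.5, 223.8] 13 [778.5  96.1] z75 [788.4 110. ]
scene red [191.2, 226.8] 13 [851.8  32.8] z75 [859.2  48.8]
scene red [201.8, 225.9] 12 [828.   53.7] z75 [836.3  69. ]
scene red [207.5, 230.3] 14 [826.3  77.1] z75 [834.6  91.6]
scene red [218.5, 229.3] 14 [801.6  98.6] z75 [810.7 112.4]
scene red [196.6, 231.4] 13 [850.9  56.2] z75 [858.4  71.4]
scene red [207.7, 240.1] 16 [847.5 101.3] z75 [855.1 115. ]
scene yellow [154.2, 129.5] 26 [ 682.3 -367.3] z75 [ 695.4 -338.1]
scene yellow [142.2, 132.6] 22 [ 721.3 -386.9] z75 [ 733.1 -357. ]
scene yellow [235.9, 155.9] 76 [567.1 -62.7] z75 [584.  -43.6]
sce
[... 1747 characters left out ...]
 z75 [592.7  41. ]
wrist red [423.3, 138.8] 145 [814.5  39.3] z75 [796.3  43.2]
wrist red [404.4, 140.0] 145 [793.3  37.9] z75 [777.1  42. ]
wrist red [367.0, 142.5] 147 [750.9  35.1] z75 [738.8  39.4]
wrist red [348.3, 144.0] 146 [729.7  33.4] z75 [719.6  37.8]
wrist red [421.0, 157.2] 136 [815.8  18.1] z75 [797.5  24. ]
wrist red [366.0, 161.0] 136 [752.4  13.6] z75 [740.1  20. ]
wrist red [384.3, 159.8] 137 [773.6  15. ] z75 [759.3  21.2]
wrist yellow [207.2, 222.9] 680 [562.4 -65.4] z75 [568.4 -51.5]
wrist green [262.9, 182.2] 1288 [632.1 -12.2] z75 [631.4  -3.4]
wrist green [216.1, 183.9] 699 [575.9 -14.3] z75 [580.5  -5.3]
wrist blue [199.0, 258.4] 562 [ 548.9 -116.3] z75 [556.1 -97.5]
```

View pics/crop1.png

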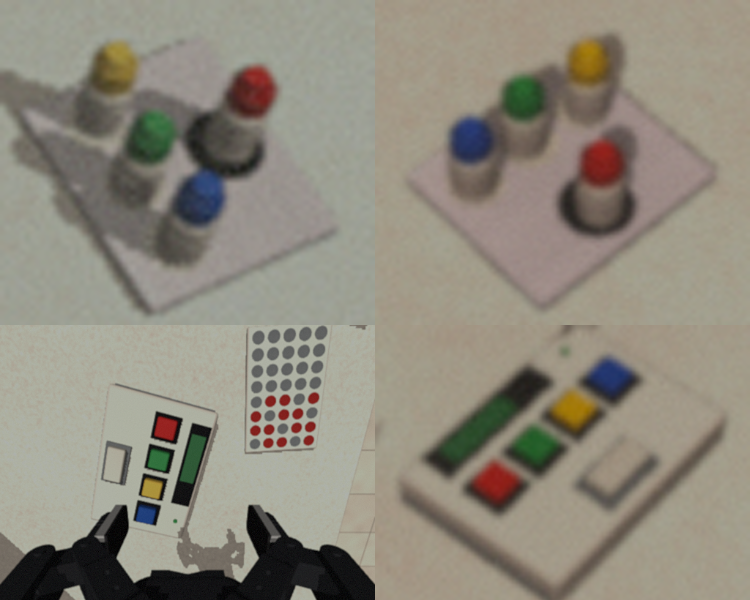

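Confirmed: the red bottle is the one on the black disc of the metal stand. The other three stand in the row, and the turquoise plate is a decoy. The red key is at about (590,39) and the store key at about (502,-20), with console yaw about -0.26. I'll shut the fingers and move above the red key.

>>> play_rows(dp=[[0.4, -0.35, 0.5], [0.8, -0.7, 1.0], [0.97, -0.86, 1.7], [0.97, -0.86, 2.4], [0.97, -0.86, 2.9]], rot=[[0, 0, 0], [0, 0, 0], [0, 0, 0], [0, 0, 0], [0, 0, 0]], fingers=0, grip_force=20)

```text
clock: 0.57
eef_pos: [589.1, 39.3, 113.1]
tcp_rot: [-3.14, 0.0, 1.572]
contact_force: [-0.4, 0.4, 0.6]
opening: 0.299
grasp_force: 0.0
```

>>> play_rows(dp=[[0, 0, 0], [0, 0, 0], [0, 0, 0], [0, 0, 0], [0, 0, 0]], rot=[[0, 0, 0], [0, 0, 0], [0, 0, 0], [0, 0, 0], [0, 0, 0]])

```text
clock: 0.98
eef_pos: [591.7, 38.7, 116.8]
tcp_rot: [3.139, -0.0, 1.571]
contact_force: [-0.0, 0.1, 0.7]
opening: -0.005
grasp_force: 0.0
```

Run:
```python
from rig import telemetry, optics, r
from h import *
s=telemetry.sense();print(s["eef_pos"],s["opening"],s["contact_force"],s["tcp_rot"])
f={n:optics.grab_frame(n) for n in("scene","side","wrist")}
for n in f:
  for c in HSV:
    for uv,a in blobs(f[n],c):
      p=ray(f[n],uv,49,s)
      if 500<p[0]<660 and abs(p[1])<160: print(n,c,uv,a,p[:2].round(1))
cv2.imwrite("pics/a1.png",np.vstack([f["wrist"]["color"][:,:,::-1],cv2.resize(f["side"]["color"][110:225,235:388],(512,384))[:216,:,::-1]]))
```

```text
[591.65512592  38.74576516 116.80412204] -0.0051296128368940284 [-0.04498449  0.07303162  0.73969598] [ 3.13913912e+00 -1.63919492e-04  1.57057411e+00]
scene red [252.2, 177.3] 86 [594.6  40.4]
scene yellow [234.3, 156.1] 45 [571.5 -66.1]
scene green [243.9, 165.8] 43 [579.1 -12.8]
scene blue [228.3, 145.7] 59 [ 552.8 -114.8]
side red [267.0, 194.1] 99 [588.3  41.4]
side yellow [287.6, 176.1] 94 [561.1 -62.6]
side green [258.7, 183.3] 24 [633.5   9.7]
side green [277.1, 184.7] 66 [576.3 -11. ]
side blue [297.2, 167.7] 57 [ 547.7 -114. ]
wrist red [254.1, 207.0] 1598 [589.9  38.3]
wrist green [305.9, 248.3] 1720 [633.4   1.1]
wrist green [224.4, 259.1] 257 [564.5  -9.2]
```

View pics/a1.png

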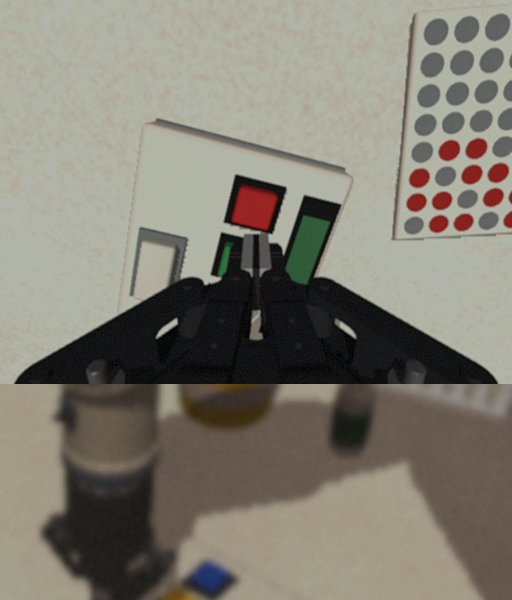

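The wrist view shows the shut fingers short of the red key (254,207) in the perspective, and the key's measured centre (590,38) matches the TCP (592,39). The store key is at (157,267). I'll descend to just above the key.

>>> play_rows(dp=[[-0.01, -0.03, 0.6], [-0.01, -0.03, 1.1], [-0.01, -0.03, 1.4], [-0.01, -0.03, 1.5], [-0.01, -0.03, 1.5]], rot=[[0, 0, 0], [0, 0, 0], [0, 0, 0], [0, 0, 0], [0, 0, 0]])

```text
clock: 1.55
eef_pos: [588.8, 38.4, 54.5]
tcp_rot: [-3.14, 0.0, 1.571]
contact_force: [-0.3, 0.1, -0.1]
opening: -0.001
grasp_force: 0.0
```

>>> play_rows(dp=[[0, 0, 0.05], [0, 0, 0.1], [0, 0, 0.15], [0, 0, 0.15], [0, 0, 0.15]], rot=[[0, 0, 0], [0, 0, 0], [0, 0, 0], [0, 0, 0], [0, 0, 0]])

```text
clock: 1.97
eef_pos: [589.6, 38.4, 49.6]
tcp_rot: [3.141, -0.0, 1.571]
contact_force: [-0.5, 0.1, 0.2]
opening: -0.0
grasp_force: 0.0
```

>>> play_rows(dp=[[0, 0, 0.03], [0, 0, 0.06], [0, 0, 0.09], [0, 0, 0.09], [0, 0, 0.09]], rot=[[0, 0, 0], [0, 0, 0], [0, 0, 0], [0, 0, 0], [0, 0, 0]])

```text
clock: 2.38
eef_pos: [589.7, 38.4, 45.9]
tcp_rot: [3.141, -0.0, 1.571]
contact_force: [-0.5, -0.0, 4.1]
opening: 0.001
grasp_force: 1.6
```

>>> play_rows(dp=[[0, 0, 0.02], [0, 0, 0.04], [0, 0, 0.05], [0, 0, 0.05], [0, 0, 0.05]], rot=[[0, 0, 0], [0, 0, 0], [0, 0, 0], [0, 0, 0], [0, 0, 0]])

```text
clock: 2.8
eef_pos: [589.7, 38.4, 43.8]
tcp_rot: [3.141, -0.0, 1.571]
contact_force: [1.5, 0.7, 4.1]
opening: 0.0
grasp_force: 2.1
```

>>> play_rows(dp=[[0, 0, 0.02], [0, 0, 0.03], [0, 0, 0.03], [0, 0, 0.03]], rot=[[0, 0, 0], [0, 0, 0], [0, 0, 0], [0, 0, 0]])

```text
clock: 3.13
eef_pos: [589.7, 38.4, 42.6]
tcp_rot: [3.141, -0.0, 1.571]
contact_force: [0.7, -0.3, 5.6]
opening: 0.001
grasp_force: 2.5
```

Run:
```python
from rig import telemetry
for k in("eef_pos","contact_force"): print(telemetry.sense()[k])
```

```text
[589.68490425  38.42437959  42.59402428]
[ 0.74581838 -0.31096647  5.63690282]
```

Pressed about 6.4 mm at 5.6 N. Next I'll lift, move over the store key and check.

>>> play_rows(dp=[[0, 0, -0.4], [0, 0, -1.0], [0, 0, -1.5], [-0.4, -0.6, -1.5], [-0.9, -1.3, -1.5]], rot=[[0, 0, 0], [0, 0, 0], [0, 0, 0], [0, 0, 0], [0, 0, 0]])

```text
clock: 3.55
eef_pos: [538.4, 2.9, 103.3]
tcp_rot: [3.139, -0.0, 1.572]
contact_force: [-0.4, -1.1, -0.0]
opening: -0.002
grasp_force: 0.0
```

>>> play_rows(dp=[[-0.3, -0.5, 0], [-0.55, -0.9, 0], [-0.55, -0.9, 0], [-0.55, -0.9, 0], [-0.55, -0.9, 0]], rot=[[0, 0, 0], [0, 0, 0], [0, 0, 0], [0, 0, 0], [0, 0, 0]])

```text
clock: 3.97
eef_pos: [501.8, -19.5, 102.4]
tcp_rot: [3.141, -0.0, 1.57]
contact_force: [0.2, 0.1, -0.1]
opening: -0.0
grasp_force: 0.0
```

Run:
```python
from rig import telemetry, optics, r
from h import *
s=telemetry.sense();print(s["eef_pos"],s["contact_force"])
f={n:optics.grab_frame(n) for n in("side","wrist")}
for n in f:
  for c in HSV:
    for uv,a in blobs(f[n],c):
      p=ray(f[n],uv,49,s)
      if 500<p[0]<660 and abs(p[1])<160: print(n,c,uv,a,p[:2].round(1))
R,t=cam(f["wrist"],s);q=f["wrist"]["mtx"]@(R@np.array([501.8,-20.1,49])+t);q=q[:2]/q[2];print(q)
im=f["wrist"]["color"].copy();cv2.drawMarker(im,tuple(int(v) for v in q.round()),(255,0,255),0,8)
x,y,w,h=215,115,170,150
q2=f["side"]["mtx"]@(f["side"]["R"]@np.array([501.8,-20.1,49])+f["side"]["t"]);q2=(q2[:2]/q2[2]).round()
i2=f["side"]["color"].copy();cv2.drawMarker(i2,tuple(int(v) for v in q2),(255,0,255),0,4)
cv2.imwrite("pics/a2.png",np.hstack([im,cv2.resize(i2[y:y+h,x:x+w],(288,384))[:,:288]])[:,:,::-1])
```

```text
[501.84439651 -19.45829435 102.40254382] [ 0.20972507  0.14400932 -0.12347608]
side red [267.0, 194.1] 99 [588.3  41.4]
side yellow [287.5, 176.0] 96 [561.6 -62.9]
side green [265.1, 178.0] 23 [625.1 -21.6]
side green [277.4, 185.0] 63 [574.8 -10.2]
wrist red [379.8, 137.2] 2334 [586.7  37. ]
wrist yellow [329.2, 263.3] 1475 [559.9 -62.5]
wrist green [422.6, 200.5] 2606 [624.6  -9.3]
wrist green [352.6, 206.4] 1842 [573.4 -13.9]
[256.48251882 214.09109168]
```

View pics/a2.png

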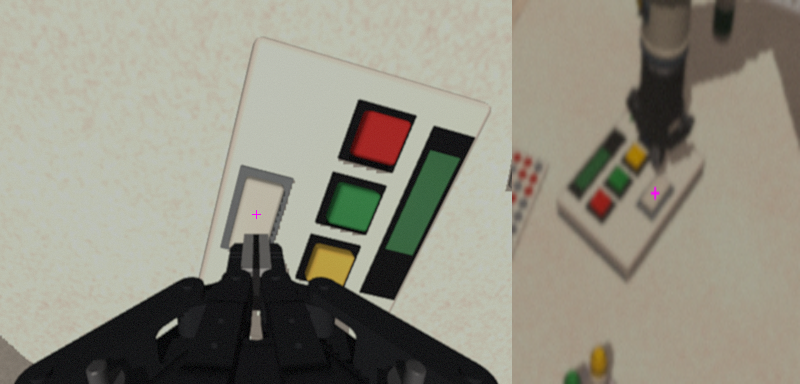

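The magenta target (256,214) lies on the white store key on its mid-axis, and the TCP is right above it. Pressing now.

>>> play_rows(dp=[[0, 0, 0.5], [0, 0, 0.9], [0, 0, 1.15], [0, 0, 1.25], [0, 0, 1.3]], rot=[[0, 0, 0], [0, 0, 0], [0, 0, 0], [0, 0, 0], [0, 0, 0]])

```text
clock: 4.48
eef_pos: [501.3, -19.4, 49.7]
tcp_rot: [-3.14, -0.0, 1.571]
contact_force: [0.4, -1.1, -0.0]
opening: 0.004
grasp_force: 0.0
```

>>> play_rows(dp=[[0, 0, 0.03], [0, 0, 0.06], [0, 0, 0.09], [0, 0, 0.12], [0, 0, 0.12]], rot=[[0, 0, 0], [0, 0, 0], [0, 0, 0], [0, 0, 0], [0, 0, 0]])

```text
clock: 4.9
eef_pos: [501.8, -19.5, 46.1]
tcp_rot: [3.141, -0.0, 1.571]
contact_force: [-0.9, 1.2, 3.4]
opening: -0.001
grasp_force: 1.5
```

>>> play_rows(dp=[[0, 0, 0.03], [0, 0, 0.06], [0, 0, 0.08], [0, 0, 0.08], [0, 0, 0.08]], rot=[[0, 0, 0], [0, 0, 0], [0, 0, 0], [0, 0, 0], [0, 0, 0]])

```text
clock: 5.32
eef_pos: [501.8, -19.5, 42.6]
tcp_rot: [3.141, -0.0, 1.571]
contact_force: [0.6, 2.3, 4.5]
opening: 0.001
grasp_force: 2.4
```

>>> play_rows(dp=[[0, 0, -0.4], [0, 0, -1.0], [0, 0, -2.0], [0, 0, -3.0], [0, 0, -3.5]], rot=[[0, 0, 0], [0, 0, 0], [0, 0, 0], [0, 0, 0], [0, 0, 0]])

```text
clock: 5.73
eef_pos: [502.5, -19.9, 186.2]
tcp_rot: [3.138, 0.001, 1.571]
contact_force: [2.1, 0.2, -0.3]
opening: -0.006
grasp_force: 0.0
```

>>> play_rows(dp=[[0, 0, 0], [0, 0, 0], [0, 0, 0], [0, 0, 0]], rot=[[0, 0, 0], [0, 0, 0], [0, 0, 0], [0, 0, 0]])

```text
clock: 6.07
eef_pos: [500.2, -19.6, 180.9]
tcp_rot: [-3.139, 0.0, 1.571]
contact_force: [0.3, -0.7, -0.3]
opening: -0.004
grasp_force: 0.0
```

Run:
```python
from rig import telemetry, r
s=telemetry.sense();print(s["eef_pos"],s["contact_force"]);print(r.sign_off())
```

```text
[500.18575101 -19.6446402  180.86701294] [ 0.271808   -0.66357801 -0.34722595]
the job is handed in; nothing more can be done
None
```

I pressed the red key (the in-use bottle's cap is red) and then the white store key, each about 6 mm down at no more than 6 N read between moves, withdrew clear and handed the job in; sign-off returned no verdict.

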